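# Put the swapped caps back on the tester flasks

## Task

Customers have swapped the press-on caps of the two scent testers: the round flask wears the oblong cap and the oblong flask wears the round one. Pull both caps off and press each one onto the flask of its own shape until it snaps fully home, the oblong cap with its sides in line with its flask's sides; do not disturb the other goods on the table.

Things in the scene. Friction and masses are not known exactly. Their poses are not given: they have to be found in the camera images.
- round_tester: Scent tester with a cream drum-shaped flask, fastened to the table: wooden disc plinth 100 mm in diameter and 12 mm high, on it the flask 76 mm in diameter and 70 mm high with a flat top, on that a bare brass neck 24 mm in diameter and 19 mm high with a white spray button 17 mm in diameter up to 33 mm above the flat top. Origin: centre of the plinth's underside; z up.
- round_seat (a point): Centre of the round flask's flat top, on the neck's axis, 82 mm above the table: a cap that is fully home has its origin here. Four sprung balls low on the neck hold a cap's bead: about 10 N straight up pulls it off (lift it 40 mm in all to clear the spray button), about 10 N straight down presses it on; not yet snapped, it stands 9 mm too high. Clearance at the neck 1.4 mm all round.
- oblong_tester: Scent tester with a cream slab-sided flask, fastened to the table: wooden plinth 80 x 102 mm (x, y) and 12 mm high, on it the flask 50 x 72 mm (x, y) and 92 mm high with a flat top and the same brass neck and spray button as the round tester. Origin: centre of the plinth's underside; x through the broad labelled faces, y along the long side, z up.
- oblong_seat (a point): Centre of the oblong flask's flat top, on the neck's axis, 104 mm above the table, axes as the flask's: a cap that is fully home has its origin here. Same neck, balls, clearance and forces as at the round seat, so both caps fit both necks.
- round_cap: Dark wooden cylindrical cap, 42 mm in diameter, 64 mm high, 55 to 100 g; belongs on the round flask, starts snapped home on the oblong flask. Origin: centre of its underside; z up towards its closed top. Below is a bore 34 mm wide and 40 mm deep with a snap bead of 27 mm inner diameter just inside the mouth. It stands upright by itself on the table.
- oblong_cap: Dark wooden oblong cap 42 x 60 mm (x, y) and 60 mm high, 55 to 100 g; belongs on the oblong flask with its x along the flask's x (either way round), starts snapped home on the round flask at any yaw. Origin: centre of its underside; x across its narrow side (the 42 mm to grasp), z up. Same bore and snap as the round cap; stands upright by itself.
- menu_stand: Bystander: treatment card on a pine easel, 82 x 115 x 212 mm (x, y, z). Origin: centre of its underside. It stands near the far corner of the table top, a 536 mm square with rounded corners, centred at x = 0.53, y = -0.09, its sides turned 37 degrees from x and y.
- acrylic_sign: Bystander: clear upright sign on an oak foot, 40 x 128 x 204 mm (x, y, z). Origin: centre of its underside. Nearer the robot than everything listed (x below 0.37) two cartons 80 mm high stand fixed on the table's near corner.
- candle_glass: Bystander: candle in a glass, 70 mm in diameter, 78 mm high. Origin: centre of its underside.
- scent_1: Bystander: small cream scent bottle with a narrow gilt cap, 44 x 62 x 120 mm (x, y, z). Origin: centre of its underside.
- cream_jar_1: Bystander: glass cream jar with a bamboo lid, 68 mm in diameter, 58 mm high. Origin: centre of its underside.
- soap_0: Bystander: wrapped soap bar, 53 x 78 x 26 mm (x, y, z). Origin: centre of its underside.
- sachet_0: Bystander: pillow sachet, 52 x 98 x 18 mm (x, y, z). Origin: centre of its underside.
- dropper_1: Bystander: amber dropper bottle with a black teat, 33 mm in diameter, 89 mm high. Origin: centre of its underside.

How it is judged:
By the outcome, as a careful person would: the job done as asked, in the order asked, and still so for the second after the job is handed in, with the robot touching nothing.
It also fails if it takes over 72 s, if anything falls off the work surface, if the arm or the gripper's body presses on something with over 40 N, if the wrist force passes 120 N, or if a joint passes its speed limit or range.

## Robot

A 6-joint arm with a two-finger parallel gripper is mounted at the origin on a cart in front of the work surface, level with it; the furniture and walls round the work are solid. World frame = base frame: x ahead of the robot, y to its left, z up, the work surface at z = 0. Lengths are in mm, angles in degrees, forces in N, time in s.
With the tool pointing down it reaches from about 350 to 850 mm from the base axis. Payload 8.1 kg.
Tool frame: the origin (TCP) lies midway between the tips of the shut fingers; the grasp point (between the pads) lies 19 mm behind it; z points along the fingers, y is the line along which they close (so a half turn about z gives the same grasp; the last joint's range is limited). The gripper opens to 85 mm and grips with 20 to 120 N. Pads are 22 mm wide; open, the fingers measure 114 mm over their backs; the gripper's body (76 mm by 85 mm) begins 54 mm behind the grasp point. The pads swing forward as they close: fully open they stand 13 mm farther back than shut.
Start: joints at [-75.711, 7.471, 85.268, -0, 87.261, -4.893], TCP at [197.168, -566.683, 231.292] pointing down, gripper open.
Joint ranges: [-169.43, 169.43], [-51.17, 129.36], [1.28, 143.12], [-76.62, 256.62], [0, 156.53], [-152.29, 152.29]. Speed limits (degrees/s): [136.94, 136.94, 159.86, 180, 180, 180].

## Interface

Orientations are given as [roll, pitch, yaw] about the fixed x, y, z axes, in that order (R = Rz(yaw) Ry(pitch) Rx(roll)).
In Python, from bench import r, imaging, monitor, hand_in gives the robot as it stands (r), with the cameras (imaging), the readings (monitor) and the job as plain functions.
- The arm moves only by the tool pendant, called after "Call:" as name(argument=value, ...), one argument or row to a line, values as JSON. Schema: {"type":"object","properties":{"moves":{"type":"array","items":{"type":"object","properties":{"rotvec":{"type":"array","items":{"type":"number"},"minItems":3,"maxItems":3},"trans":{"type":"array","items":{"type":"number"},"minItems":3,"maxItems":3},"jaw":{"type":"number"}},"additionalProperties":false,"required":["jaw"]},"minItems":1,"maxItems":8},"grip_n":{"type":"number"},"only":{"type":"string"},"quiet":{"type":"boolean"},"lines":{"type":"string"}},"required":["moves"],"additionalProperties":false}. moves is a list of rows, 1 to 8 of them, each an object with the fields rotvec (a list: a rotation vector rx, ry, rz in shares of 90 degrees (1.0 is 90 degrees)), trans (a list: dx, dy, dz in parts of the range, where 1.0 means 400 mm), jaw (the finger opening in mm); a field left out counts as zero (the opening has to be given); each row is the pose to reach, as a shift and turn from the pose commanded when the call began, along the tool's axes at that moment; what a row does not reach only later rows make up. A row lasts 1/8 s, in which the tool goes at most 62.5 mm and 10.7 degrees, less where a joint would pass 70% of its speed; a pose out of reach is approached as far as the arm can. The fingers move at their own pace and stop on an object; grip_n is the grip in N (left out, the last holds). Time passes only in rows, so rows that do not move let the fingers close. The tool returns the time, the measured TCP pose, the force, the opening and the grip force at its end. only (a regular expression) keeps the lines of the reply that match it, lines (a string "A,B") keeps lines A to B, and quiet returns only ok. Input that does not fit is refused with a message, and nothing moves.
- monitor.sense(): the state, without advancing time (a new reading comes with each control period).
- imaging.snapshot(name): name is "scene" or "top"; returns a dict with "pixels" (420x560x3 uint8, blue, green, red), "fx", "fy", "cx", "cy" (pixels), "D" ([k1, k2, p1, p2, k3] as OpenCV has them; the pictures are not rectified), "pose" (4x4, takes a point from camera to world coordinates). Camera axes: x right, y up, looking along -z (the intrinsics and any distortion apply to the point x, -y, -z); pixel columns grow to the right and rows downward; lengths in mm; the calibration is good to about 2 mm. A picture is of the moment at which its call begins. There is no depth.
- hand_in(): hands the job in; it is judged then, once.
The state is a dict: "time": time; "joint_pos": joint angles; "qd": joint speeds; "joint_efforts": joint torques, N m; "tool_pos": TCP position; "tcp_rot": TCP orientation; "ft_force": force on the tool from outside, world axes, zero at the start; "wrist_torque": the same for the moment, N m; "finger_gap": finger opening in mm; "grip_force": force on a finger pad.
Only numpy, scipy, OpenCV 4.12 (cv2) and the standard library are available. Lean on these libraries where they do the work, as an engineer would, in place of code of your own. Each camera call takes 0.05 s, during which the arm holds its last target. There are 200 camera calls.

## Working session

There is one attempt and no reset: what is moved stays moved. The work goes in short steps, Python scripts to look and compute and a tool call to move; the robot and the scene stay as the last step left them, time stands still between calls to the robot, and variables do not carry over. Pictures are saved under pics/ and viewed, at most 13 in all, crops included, and the job is handed in when it is done.

```bash
ls; mkdir -p pics
```

Run:
```python
from bench import r, imaging, monitor, hand_in
import cv2,pickle
for n in("scene","top"):
    s=imaging.snapshot(n); pickle.dump(s,open(n+".pkl","wb")); cv2.imwrite(f"pics/{n}0.png",s["pixels"])
    print(n,s["fx"],s["cx"],s["D"],s["pose"])
print(monitor.sense())
```

```text
bench.py
pics
scene 466.2300238788733 275.9020857883799 [0.02635788 0.         0.         0.         0.        ] [[-7.14313493e-01  2.93703147e-01 -6.35212322e-01 -1.27179731e+02]
 [-6.99825699e-01 -3.00398511e-01  6.48077716e-01  6.39462776e+02]
 [-4.74371112e-04  9.07468565e-01  4.20119720e-01  5.44435717e+02]
 [ 0.00000000e+00  0.00000000e+00  0.00000000e+00  1.00000000e+00]]
top 498.88108664953637 283.8169528670444 [0.02196579 0.         0.         0.         0.        ] [[-2.46843789e-02  9.96499713e-01 -7.98686671e-02  4.93527019e+02]
 [-9.99655073e-01 -2.38878196e-02  1.09136565e-02 -7.23967722e+01]
 [ 8.96756724e-03  8.01105150e-02  9.96745649e-01  1.12501806e+03]
 [ 0.00000000e+00  0.00000000e+00  0.00000000e+00  1.00000000e+00]]
{'time': 0.1, 'joint_pos': array([-7.57110198e+01,  7.51177324e+00,  8.53231037e+01,  8.87870429e-04,
        8.72624305e+01, -4.89407130e+00]), 'qd': array([ 0.03238106,  0.00410773, -0.08599607, -0.05467344, -0.01034978,
       -0.06241625]), 'joint_efforts': array([ 9.61398837e-04, -5.70952213e+01, -5.01941586e+01, -2.90501075e-04,
        8.15144536e-03, -2.13097269e-05]), 'tool_pos': array([ 197.04492223, -566.19200073,  230.33838277]), 'tcp_rot': array([-1.79903123e+02, -9.18521560e-03,  1.91830006e+01]), 'ft_force': array([-0.49294574,  0.11224206,  0.19282186]), 'wrist_torque': array([-0.00365737,  0.01213233,  0.00870896]), 'grip_force': 0.0, 'finger_gap': 85.15341645864433}
```

View pics/scene0.png

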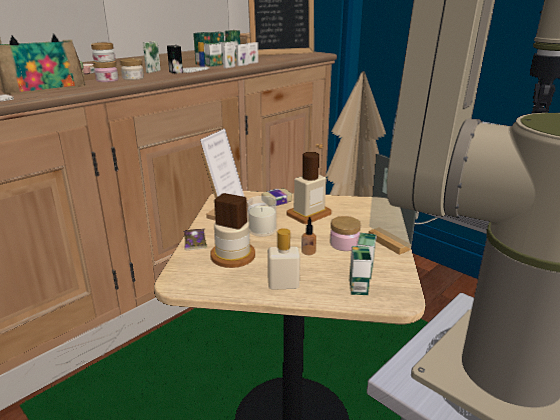

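View pics/top0.png

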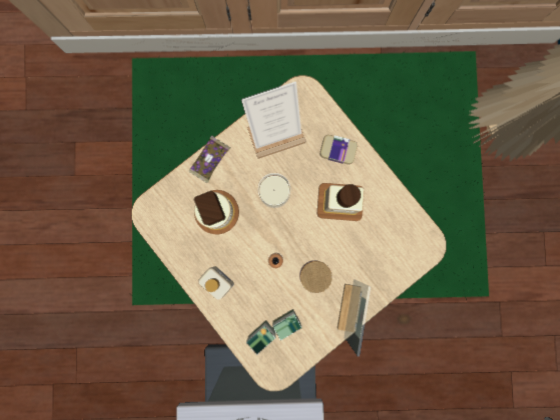

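The scene view shows the round flask with the oblong cap at (231,230) and the oblong flask with the round cap at (311,185). In the top view they are at (212,210) and (345,200). Next I'll enlarge both for masks.

Create h.py:
```python
import numpy as np,cv2
def K(s): return np.array([[s["fx"],0,s["cx"]],[0,s["fy"],s["cy"]],[0,0,1]])
def ray(s,px):
    u=cv2.undistortPoints(np.float64(px).reshape(-1,1,2),K(s),np.array(s["D"]))[:,0]
    P=np.array(s["pose"]); return P[:3,3],np.c_[u[:,0],-u[:,1],-np.ones(len(u))]@P[:3,:3].T
def plane(s,px,z):
    o,d=ray(s,px); return o+d*((z-o[2])/d[:,2])[:,None]
def proj(s,p):
    P=np.array(s["pose"]); c=(np.float64(p).reshape(-1,3)-P[:3,3])@P[:3,:3]; c=c*[1,-1,-1]
    return cv2.projectPoints(c.reshape(-1,1,3),np.zeros(3),np.zeros(3),K(s),np.array(s["D"]))[0][:,0]
```

Run:
```python
import pickle,cv2,numpy as np
t=pickle.load(open("top.pkl","rb"))["pixels"];s=pickle.load(open("scene.pkl","rb"))["pixels"]
f=lambda a,x,y:cv2.resize(a[y:y+56,x:x+70],None,fx=5,fy=5,interpolation=0)
cv2.imwrite("pics/c1.png",np.vstack([np.hstack([f(t,180,182),f(t,310,172)]),np.hstack([f(s,200,192),f(s,278,148)])]))
```

```text
(no output)
```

View pics/c1.png

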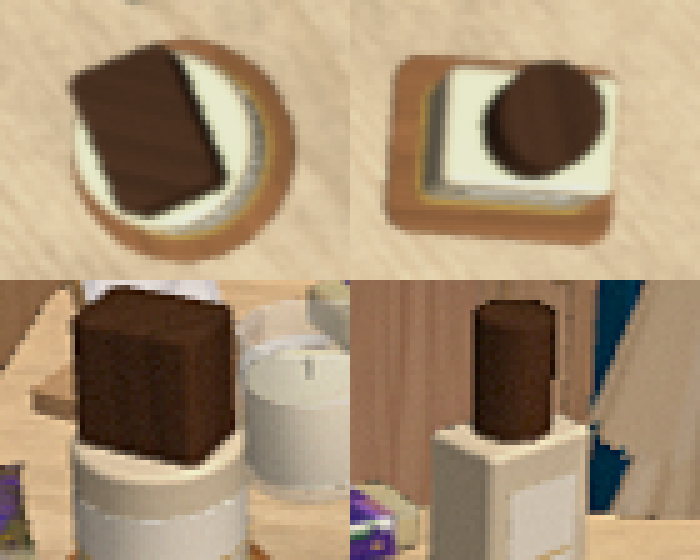

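The crops show both caps as clean dark blobs, with their sides darker than their top faces. The round cap's centre is near top-view pixel (419,196)/5 in the crop, and the oblong cap's face is a tilted rectangle.

Create m.py:
```python
import pickle,cv2,numpy as np
from h import *
def meas(t,roi,z,thr=95,far=True):
    x,y,w,h=roi
    g=cv2.resize(t["pixels"][y:y+h,x:x+w],None,fx=8,fy=8,interpolation=cv2.INTER_CUBIC)
    m=(g.max(2)<thr).astype(np.uint8)
    c=max(cv2.findContours(m,0,1)[0],key=cv2.contourArea)[:,0]
    return plane(t,(c+.5)/8-.5+[x,y],z)[:,:2]
def box(p):
    r=cv2.minAreaRect(p.astype(np.float32)); return np.round(r[0],1),np.round(r[1],1),round(r[2],1)
```

Run:
```python
from m import *
t=pickle.load(open("top.pkl","rb"));s=pickle.load(open("scene.pkl","rb"))
print("nadir",t["pose"][:2,3])
for nm,roi,z,hh in(("obl",(180,182,70,56),142,60),("rnd",(325,172,50,50),168,64)):
  for thr in(85,110,135):
    p=meas(t,roi,z,thr)
    c,wh,a=box(p);n=c-t["pose"][:2,3];n=n/np.linalg.norm(n);q=np.array([-n[1],n[0]])
    far=(p@n).max();lat=((p@q).max()+(p@q).min())/2
    print(nm,thr,c,wh,a,"far",n*(far-21)+q*lat, "latw",np.ptp(p@q))
  print(cv2.approxPolyDP(p.astype(np.float32),4,True)[:,0].round(1).tolist())
# flask top rectangle z=104 and plinth z=12
x,y,w,h=310,172,70,56
g=cv2.resize(t["pixels"][y:y+h,x:x+w],None,fx=8,fy=8,interpolation=cv2.INTER_CUBIC)
hsv=cv2.cvtColor(g,cv2.COLOR_BGR2HSV)
for nm,m,z in(("cream",(hsv[...,2]>222)&(hsv[...,1]<45),104),("plinth",(hsv[...,1]>120)&(hsv[...,2]>100),12)):
    c=max(cv2.findContours(m.astype(np.uint8),0,1)[0],key=cv2.contourArea)[:,0]
    p=plane(t,(c+.5)/8-.5+[x,y],z)[:,:2]
    print(nm,box(p),cv2.approxPolyDP(cv2.convexHull(p.astype(np.float32)),3,True)[:,0].round(1).tolist())
# round tester plinth circle z=12
x,y,w,h=180,175,80,70
g=cv2.resize(t["pixels"][y:y+h,x:x+w],None,fx=8,fy=8,interpolation=cv2.INTER_CUBIC)
hsv=cv2.cvtColor(g,cv2.COLOR_BGR2HSV);m=((hsv[...,1]>120)&(hsv[...,2]>100)).astype(np.uint8)
c=max(cv2.findContours(m,0,1)[0],key=cv2.contourArea)[:,0]
p=plane(t,(c+.5)/8-.5+[x,y],12)[:,:2]
print("disc",cv2.minEnclosingCircle(p.astype(np.float32)))
m=((hsv[...,2]>222)&(hsv[...,1]<45)).astype(np.uint8)
c=max(cv2.findContours(m,0,1)[0],key=cv2.contourArea)[:,0]
print("flask",cv2.minEnclosingCircle(plane(t,(c+.5)/8-.5+[x,y],82)[:,:2].astype(np.float32)))
# others
for nm,px,z in(("candle",(274,191),78),("card top",(268,92),212),("card topR",(297,84),212),("card base",(280,145),0),("soap",(338,149),26),("dropper",(276,261),89),("jar",(316,277),58),("scent",(211,285),120),("signtop",(360,318),204)): print(nm,plane(t,[px],z)[0].round())
```

```text
nadir [493.52701863 -72.39677223]
obl 85 [571.3  63.5] [62.1 43.1] 20.8 far [578.35643497  75.69253002] latw 62.15013781851525
obl 110 [571.3  63.7] [63.2 44.6] 20.8 far [578.90477533  76.62286994] latw 63.72698696782362
obl 135 [571.3  63.8] [64.2 45.7] 20.9 far [579.43488676  77.09554295] latw 65.48220955350945
[[605.7999877929688, 57.79999923706055], [590.2999877929688, 94.69999694824219], [541.9000244140625, 76.30000305175781], [537.5, 66.30000305175781], [552.0, 33.400001525878906]]
rnd 85 [ 586.1 -207.5] [38.5 47.3] 40.2 far [ 587.90508155 -209.2013831 ] latw 39.114103627635245
rnd 110 [ 586.3 -207.9] [40.  48.5] 42.8 far [ 588.47363761 -209.87368245] latw 40.91656847903914
rnd 135 [ 586.5 -208. ] [41.1 49.9] 45.0 far [ 589.17009637 -210.51246578] latw 42.117354150120946
[[604.5, -225.10000610351562], [607.5, -200.0], [589.7000122070312, -184.6999969482422], [572.9000244140625, -186.5], [564.0, -204.5], [573.0, -223.39999389648438], [588.2999877929688, -231.0]]
cream (array([ 587.9, -211.6]), array([66.3, 45.8]), 84.2) [[612.0999755859375, -181.60000610351562], [570.0999755859375, -177.1999969482422], [564.2000122070312, -242.3000030517578], [606.5, -245.39999389648438]]
plinth (array([ 588.8, -210.7]), array([99.1, 78.8]), 84.2) [[626.7999877929688, -166.60000610351562], [557.7000122070312, -160.8000030517578], [546.2999877929688, -238.8000030517578], [549.0999755859375, -253.6999969482422], [565.7999877929688, -258.0], [628.0999755859375, -209.39999389648438], [631.4000244140625, -174.3000030517578]]
disc ((572.7373657226562, 66.33524322509766), 49.11149597167969)
flask ((579.70751953125, 45.64801788330078), 26.237886428833008)
candle [609. -64.  78.]
card top [780. -58. 212.]
card topR [ 794. -113.  212.]
card base [722. -79.   0.]
soap [ 705. -208.   26.]
dropper [462. -65.  89.]
jar [ 425. -149.   58.]
scent [419.  65. 120.]
signtop [ 359. -216.  204.]
```

Create go.py:
```python
import sys,numpy as np
from scipy.spatial.transform import Rotation as R
from bench import r, imaging, monitor, hand_in
# usage: go.py x y z yaw -> shift/turn in tool axes from measured pose
x,y,z,yaw=map(float,sys.argv[1:5]); s=monitor.sense()
T=R.from_euler('xyz',s["tcp_rot"],degrees=True);G=R.from_euler('xyz',[180,0,yaw],degrees=True)
print("turn",(T.inv()*G).as_rotvec(degrees=True).round(1),"shift",T.inv().apply(np.array([x,y,z])-s["tool_pos"]).round(1),"t",round(s["time"],2),"pos",s["tool_pos"].round(1),"rot",s["tcp_rot"].round(1),"F",s["ft_force"].round(1),"M",s["wrist_torque"].round(2),"gap",round(s["finger_gap"],1),"j",s["joint_pos"].round(0))
```

```bash
python3 go.py 572.5 65.5 200 20.9
```

```text
turn [-0.1 -0.  -1.7] shift [ 562.2 -473.2   31.2] t 0.1 pos [ 197.  -566.2  230.3] rot [-179.9   -0.    19.2] F [-0.5  0.1  0.2] M [-0.    0.01  0.01] gap 85.2 j [-76.   8.  85.   0.  87.  -5.]
```

The rows are not in the units I measure in: shifts go in shares of 400 mm and turns go in shares of 90 degrees. I convert before sending: 332 mm is 0.83, 285 mm is 0.7125, -1.7 degrees is -0.0189.

Call:
pendant(
  moves=[
    {"trans": [0.025,-0.025,-0.1375],"jaw": 85},
    {"trans": [0.125,-0.105,-0.175],"jaw": 85},
    {"trans": [0.2425,-0.2025,-0.175],"jaw": 85},
    {"trans": [0.36,-0.3025,-0.175],"jaw": 85},
    {"trans": [0.4775,-0.4,-0.175],"jaw": 85},
    {"rotvec": [0,0,-0.0189],"trans": [0.595,-0.5,-0.175],"jaw": 85},
    {"rotvec": [0,0,-0.0189],"trans": [0.7125,-0.6,-0.175],"jaw": 85},
    {"rotvec": [0,0,-0.0189],"trans": [0.83,-0.7,-0.175],"jaw": 85},
  ],
  grip_n=60,
)

```text
time: 1.1
tool_pos: [419.2, -191.2, 301.1]
tcp_rot: [-180.0, -0.0, 20.9]
ft_force: [0.5, 0.1, -0.3]
finger_gap: 85.3
grip_force: 0.0
```

```bash
python3 go.py 572.5 65.5 200 20.9
```

```text
turn [-0. -0. -0.] shift [ 234.7 -185.3  101.1] t 1.1 pos [ 419.2 -191.2  301.1] rot [-180.    -0.    20.9] F [ 0.5  0.1 -0.3] M [-0.07 -0.02  0.03] gap 85.3 j [-31. -16. 100.   0.  96.  38.]
```

To row units: 235 mm is 0.5875, 225 mm is 0.5625.

Call:
pendant(
  moves=[
    {"trans": [0.115,-0.0925,0],"jaw": 85},
    {"trans": [0.23,-0.1825,0],"jaw": 85},
    {"trans": [0.345,-0.2725,0.0125],"jaw": 85},
    {"trans": [0.46,-0.365,0.0625],"jaw": 85},
    {"trans": [0.5625,-0.445,0.15],"jaw": 85},
    {"trans": [0.5875,-0.4625,0.25],"jaw": 85},
    {"trans": [0.5875,-0.4625,0.25],"jaw": 85},
    {"trans": [0.5875,-0.4625,0.25],"jaw": 85},
  ],
)

```text
time: 2.1
tool_pos: [572.5, 62.9, 202.6]
tcp_rot: [180.0, -0.0, 20.9]
ft_force: [0.2, -0.2, 1.1]
finger_gap: 85.1
grip_force: 0.0
```

```bash
python3 go.py 572.5 65.5 103 20.9
```

Run:
```python
from bench import r, imaging, monitor, hand_in
import cv2
s=imaging.snapshot("scene");cv2.imwrite("pics/a.png",cv2.resize(s["pixels"][120:300,150:390],None,fx=3,fy=3))
```

```text
turn [ 0. -0. -0.] shift [ 0.9 -2.5 99.6] t 2.1 pos [572.5  62.9 202.6] rot [180.   -0.   20.9] F [ 0.2 -0.2  1.1] M [-0.02 -0.    0.04] gap 85.1 j [ 1.  5. 91. -0. 84. 70.]
```

View pics/a.png

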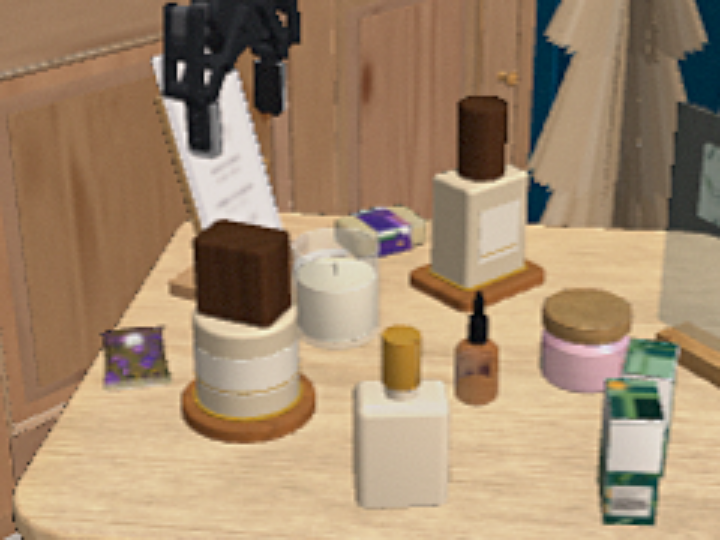

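The open fingers are straddling the oblong cap from above, with the cap at (242,270) in the crop and clear of everything else. I'll descend and grip.

To row units: 99 mm is 0.2475, -2.5 mm is -0.0063.

Call:
pendant(
  moves=[
    {"trans": [0.0025,-0.0063,0.125],"jaw": 85},
    {"trans": [0.0025,-0.0063,0.225],"jaw": 85},
    {"trans": [0.0025,-0.0063,0.2475],"jaw": 85},
    {"trans": [0.0025,-0.0063,0.2475],"jaw": 40},
    {"trans": [0.0025,-0.0063,0.2475],"jaw": 36},
    {"trans": [0.0025,-0.0063,0.2475],"jaw": 36},
    {"trans": [0.0025,-0.0063,0.2475],"jaw": 36},
  ],
  grip_n=60,
)

```text
time: 3.02
tool_pos: [574.2, 66.5, 105.2]
tcp_rot: [179.9, -0.2, 20.9]
ft_force: [-2.0, 1.9, 6.0]
finger_gap: 41.5
grip_force: 62.1
```

```bash
python3 go.py 572.5 65.5 103 20.9
```

```text
turn [ 0.1 -0.2 -0. ] shift [-1.9  0.3  2.2] t 3.02 pos [574.2  66.5 105.2] rot [179.9  -0.2  20.9] F [-2.   1.9  6. ] M [ 0.13  0.23 -0.1 ] gap 41.5 j [ 2.  9. 97.  0. 74. 71.]
```

To row units: -130 mm is -0.325, -90 mm is -0.225.

Call:
pendant(
  moves=[
    {"trans": [0,0,-0.01],"jaw": 36},
    {"trans": [0,0,-0.025],"jaw": 36},
    {"trans": [0,0,-0.05],"jaw": 36},
    {"trans": [0,0,-0.1125],"jaw": 36},
    {"trans": [0,0,-0.225],"jaw": 36},
    {"trans": [0,0,-0.325],"jaw": 36},
    {"trans": [0,0,-0.325],"jaw": 36},
  ],
)

```text
time: 3.9
tool_pos: [574.9, 65.9, 238.4]
tcp_rot: [179.8, -0.5, 20.9]
ft_force: [0.8, 0.2, 0.2]
finger_gap: 41.2
grip_force: 63.0
```

```bash
python3 go.py 525 -295 235 84.2
```

```text
turn [  0.4  -0.3 -63.3] shift [-175.3  319.4    3.1] t 3.9 pos [574.9  65.9 238.4] rot [179.8  -0.5  20.9] F [0.8 0.2 0.2] M [ 0.02 -0.01 -0.01] gap 41.2 j [ 1.  4. 89. -0. 87. 71.]
```

To row units: 319.4 mm is 0.7985, 306 mm is 0.765, -63.3 degrees is -0.7033.

Call:
pendant(
  moves=[
    {"rotvec": [0,0,-0.1111],"trans": [-0.07,0.1275,0],"jaw": 36},
    {"rotvec": [0,0,-0.2222],"trans": [-0.14,0.255,0],"jaw": 36},
    {"rotvec": [0,0,-0.3333],"trans": [-0.21,0.3825,0],"jaw": 36},
    {"rotvec": [0,0,-0.4444],"trans": [-0.28,0.51,0],"jaw": 36},
    {"rotvec": [0,0,-0.5556],"trans": [-0.35,0.6375,0],"jaw": 36},
    {"rotvec": [0,0,-0.6667],"trans": [-0.42,0.765,0],"jaw": 36},
    {"rotvec": [0,0,-0.7033],"trans": [-0.4383,0.7985,0],"jaw": 36},
    {"rotvec": [0,0,-0.7033],"trans": [-0.4383,0.7985,0],"jaw": 36},
  ],
)

```text
time: 4.9
tool_pos: [521.4, -295.9, 231.5]
tcp_rot: [-179.9, -0.0, 84.0]
ft_force: [0.7, 1.7, -0.1]
finger_gap: 41.2
grip_force: 63.0
```

Run:
```python
from bench import r, imaging, monitor, hand_in
import cv2
for n in("scene","top"):
    s=imaging.snapshot(n);cv2.imwrite(f"pics/b{n}.png",s["pixels"])
```

```bash
python3 go.py 525 -295 24 84.2
```

```text
turn [-0.1 -0.  -0.1] shift [ -0.9   3.  207.8] t 5.0 pos [ 522.2 -294.   231.9] rot [-179.9   -0.    84.1] F [-0.9  0.  -1. ] M [ 0.04 -0.05 -0.01] gap 41.6 j [-34.   7.  85.   0.  87. -28.]
```

View pics/bscene.png

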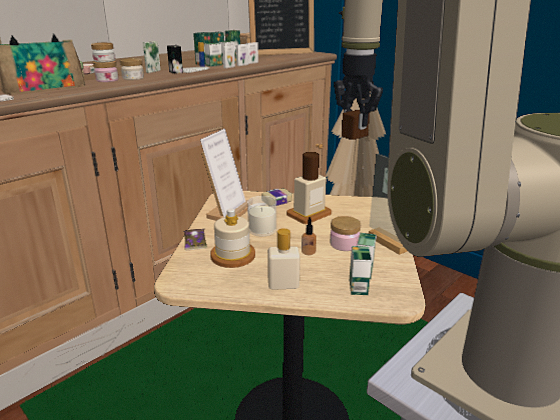

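The oblong cap is held at (354,125), and the round flask's bare button shows at (231,212). I'll set the cap on the clear part of the table.

To row units: 207 mm is 0.5175, 205 mm is 0.5125.

Call:
pendant(
  moves=[
    {"trans": [0,0.0075,0.15],"jaw": 36},
    {"trans": [0,0.0075,0.3],"jaw": 36},
    {"trans": [0,0.0075,0.4375],"jaw": 36},
    {"trans": [0,0.0075,0.4875],"jaw": 36},
    {"trans": [0,0.0075,0.505],"jaw": 36},
    {"trans": [0,0.0075,0.5125],"jaw": 36},
    {"trans": [0,0.0075,0.5175],"jaw": 36},
    {"trans": [0,0.0075,0.5175],"jaw": 36},
  ],
)

```text
time: 6.0
tool_pos: [526.3, -295.7, 26.7]
tcp_rot: [179.9, 0.1, 84.2]
ft_force: [0.2, -0.3, -0.6]
finger_gap: 41.2
grip_force: 63.0
```

```bash
python3 go.py 525 -295 22 84.2;  python3 - <<'E'
import sys; sys.argv
from bench import r, imaging, monitor, hand_in
from m import *
t=imaging.snapshot("top");pickle.dump(t,open("top2.pkl","wb"))
x,y,w,h=180,175,80,70
g=cv2.resize(t["pixels"][y:y+h,x:x+w],None,fx=8,fy=8,interpolation=cv2.INTER_CUBIC)
cv2.imwrite("pics/c2.png",g)
E
```

```text
turn [ 0.1  0.1 -0. ] shift [ 0.5 -1.3  4.7] t 6.0 pos [ 526.3 -295.7   26.7] rot [1.799e+02 1.000e-01 8.420e+01] F [ 0.2 -0.3 -0.6] M [-0.03 -0.02  0.  ] gap 41.2 j [-34.  19.  95.   0.  66. -28.]
```

View pics/c2.png

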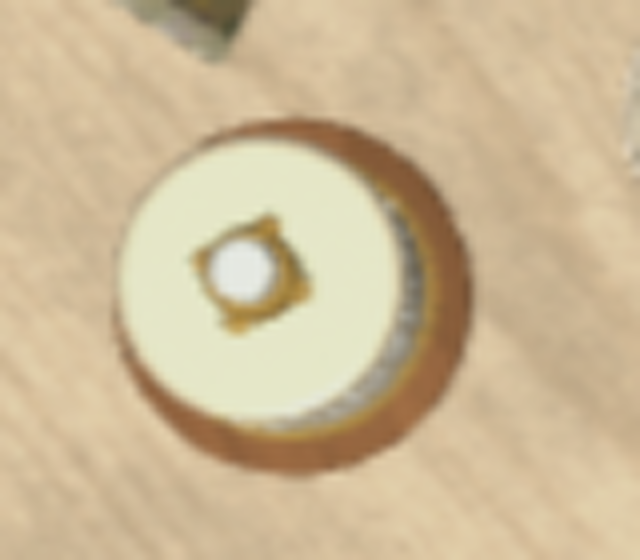

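The button is centred at crop (244,268) and the flask's top disc at about (258,282). I'll measure both while finishing the set-down.

To row units: 4.5 mm is 0.0113, 4 mm is 0.01.

Call:
pendant(
  moves=[
    {"trans": [0,0,0.005],"jaw": 36},
    {"trans": [0,0,0.01],"jaw": 36},
    {"trans": [0,0,0.0113],"jaw": 36},
    {"trans": [0,0,0.0113],"jaw": 36},
  ],
)

```text
time: 6.55
tool_pos: [525.9, -295.5, 23.2]
tcp_rot: [180.0, 0.0, 84.2]
ft_force: [-8.8, 2.5, 17.9]
finger_gap: 41.3
grip_force: 65.4
```

```bash
python3 go.py 525 -295 22 84.2;  python3 - <<'E'
from m import *
t=pickle.load(open("top2.pkl","rb"))
x,y,w,h=180,175,80,70
g=cv2.resize(t["pixels"][y:y+h,x:x+w],None,fx=8,fy=8,interpolation=cv2.INTER_CUBIC)
hsv=cv2.cvtColor(g,cv2.COLOR_BGR2HSV)
print(hsv[268,244],hsv[350,200],hsv[240,420])
px=lambda c:(c+.5)/8-.5+[x,y]
m=((hsv[...,2]>215)&(hsv[...,1]<55)).astype(np.uint8)
c=max(cv2.findContours(m,0,1)[0],key=cv2.contourArea)[:,0]
p=plane(t,px(c),82)[:,:2].astype(np.float32); print("flask",cv2.minEnclosingCircle(p),cv2.fitEllipse(p))
b=np.zeros_like(m);b[215:325,190:310]=1
m=((hsv[...,1]<18)&(hsv[...,2]>190)).astype(np.uint8)*b
M=cv2.moments(m,True);print("button",plane(t,px(np.array([[M['m10']/M['m00'],M['m01']/M['m00']]])),115),M['m00'])
m=((hsv[...,1]>90)&(hsv[...,2]<225)).astype(np.uint8)*b
m=cv2.morphologyEx(m,cv2.MORPH_CLOSE,np.ones((9,9)))
p=plane(t,px(np.argwhere(m)[:,::-1]),86)[:,:2].astype(np.float32);print("balls",cv2.minEnclosingCircle(p),cv2.minAreaRect(p))
E
```

```text
turn [ 0.  0. -0.] shift [ 0.5 -0.9  1.2] t 6.55 pos [ 525.9 -295.5   23.2] rot [180.    0.   84.2] F [-8.8  2.5 17.9] M [1.03 1.36 0.02] gap 41.3 j [-34.  19.  95.  -0.  66. -28.]
[ 43   8 232] [ 31  34 230] [ 18 141 150]
flask ((571.8670654296875, 66.98562622070312), 36.044979095458984) ((571.995849609375, 66.86985778808594), (70.96154022216797, 71.42130279541016), 123.0657958984375)
button [[572.40005415  66.6843926  115.        ]] 2346.0
balls ((573.3900146484375, 67.93394470214844), 15.56129264831543) ((573.126953125, 67.90319061279297), (24.150596618652344, 24.002056121826172), 26.426647186279297)
```

To row units: -190 mm is -0.475, -170 mm is -0.425.

Call:
pendant(
  moves=[
    {"trans": [0,0,0.0038],"jaw": 50},
    {"trans": [0,0,0.0025],"jaw": 85},
    {"trans": [0,0,0.0025],"jaw": 85},
    {"trans": [0,0,-0.125],"jaw": 85},
    {"trans": [0,0,-0.275],"jaw": 85},
    {"trans": [0,0,-0.425],"jaw": 85},
    {"trans": [0,0,-0.475],"jaw": 85},
    {"trans": [0,0,-0.475],"jaw": 85},
  ],
  grip_n=60,
)

```text
time: 7.55
tool_pos: [526.4, -295.7, 212.5]
tcp_rot: [179.8, 0.1, 84.2]
ft_force: [0.5, -0.4, -0.1]
finger_gap: 85.2
grip_force: 0.0
```

```bash
python3 go.py 588.5 -210.3 195 84.2;  python3 - <<'E'
from bench import r, imaging, monitor, hand_in
from m import *
t=imaging.snapshot("top");pickle.dump(t,open("top3.pkl","wb"));cv2.imwrite("pics/c3.png",t["pixels"])
E
```

```text
turn [ 0.2  0.1 -0. ] shift [91.3 53.1 17.5] t 7.55 pos [ 526.4 -295.7  212.5] rot [1.798e+02 1.000e-01 8.420e+01] F [ 0.5 -0.4 -0.1] M [ 0.05 -0.02  0.01] gap 85.2 j [-34.   8.  86.  -0.  85. -28.]
```

View pics/c3.png

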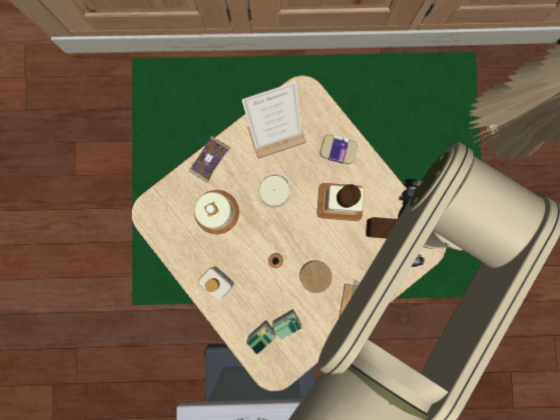

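The oblong cap stands on the table at (382,228), partly hidden by the arm, and the other goods are undisturbed. Next is the round cap at (348,196).

To row units: 91 mm is 0.2275, 88 mm is 0.22.

Call:
pendant(
  moves=[
    {"trans": [0.1125,0.065,0],"jaw": 85},
    {"trans": [0.22,0.1275,0.025],"jaw": 85},
    {"trans": [0.2275,0.1325,0.0425],"jaw": 85},
    {"trans": [0.2275,0.1325,0.0425],"jaw": 85},
    {"trans": [0.2275,0.1325,0.0425],"jaw": 85},
  ],
)

```text
time: 8.22
tool_pos: [586.4, -210.7, 192.7]
tcp_rot: [-179.9, -0.0, 84.1]
ft_force: [0.3, 0.8, 0.6]
finger_gap: 85.1
grip_force: 0.0
```

```bash
python3 go.py 588.5 -210.3 127 84.2
```

```text
turn [-0.1 -0.  -0.1] shift [ 0.6  2.2 65.7] t 8.22 pos [ 586.4 -210.7  192.7] rot [-179.9   -0.    84.1] F [0.3 0.8 0.6] M [-0.   -0.    0.02] gap 85.1 j [-24.  12.  84.  -0.  84. -19.]
```

To row units: 64 mm is 0.16, 40 mm is 0.1.

Call:
pendant(
  moves=[
    {"trans": [0,0.0038,0.1],"jaw": 85},
    {"trans": [0,0.0038,0.16],"jaw": 85},
    {"trans": [0,0.0038,0.16],"jaw": 85},
    {"trans": [0,0.0038,0.16],"jaw": 42},
    {"trans": [0,0.0038,0.16],"jaw": 36},
    {"trans": [0,0.0038,0.16],"jaw": 36},
    {"trans": [0,0.0038,0.16],"jaw": 36},
    {"trans": [0,0.0038,0.16],"jaw": 36},
  ],
  grip_n=60,
)

```text
time: 9.22
tool_pos: [589.5, -210.6, 131.9]
tcp_rot: [179.9, 0.1, 84.2]
ft_force: [-3.8, -0.4, 6.6]
finger_gap: 40.6
grip_force: 60.1
```

```bash
python3 go.py 588.5 -210.3 127 84.2
```

```text
turn [ 0.1  0.1 -0. ] shift [ 0.2 -1.   4.9] t 9.22 pos [ 589.5 -210.6  131.9] rot [1.799e+02 1.000e-01 8.420e+01] F [-3.8 -0.4  6.6] M [0.01 0.51 0.02] gap 40.6 j [-24.  15.  87.  -0.  78. -19.]
```

To row units: -95 mm is -0.2375, -80 mm is -0.2.

Call:
pendant(
  moves=[
    {"trans": [0,0,-0.01],"jaw": 36},
    {"trans": [0,0,-0.025],"jaw": 36},
    {"trans": [0,0,-0.05],"jaw": 36},
    {"trans": [0,0,-0.1125],"jaw": 36},
    {"trans": [0,0,-0.2],"jaw": 36},
    {"trans": [0,0,-0.2375],"jaw": 36},
    {"trans": [0,0,-0.2375],"jaw": 36},
  ],
)

```text
time: 10.1
tool_pos: [589.9, -210.4, 226.8]
tcp_rot: [179.8, 0.1, 84.2]
ft_force: [0.1, 0.0, -1.8]
finger_gap: 40.8
grip_force: 62.4
```

```bash
python3 go.py 572.3 66.8 220 84.2;  python3 - <<'E'
from bench import r, imaging, monitor, hand_in
from m import *
s=imaging.snapshot("scene");pickle.dump(s,open("scene4.pkl","wb"))
t=imaging.snapshot("top");pickle.dump(t,open("top4.pkl","wb"))
f=lambda a,x,y,w,h:cv2.resize(a[y:y+h,x:x+w],(400,400),interpolation=cv2.INTER_CUBIC)
cv2.imwrite("pics/c4.png",np.hstack([f(s["pixels"],270,100,110,110),f(t["pixels"],300,150,110,110)]))
E
```

```text
turn [ 0.2  0.1 -0. ] shift [274.  -45.6   6.4] t 10.1 pos [ 589.9 -210.4  226.8] rot [1.798e+02 1.000e-01 8.420e+01] F [ 0.1  0.  -1.8] M [-0.02 -0.03  0.01] gap 40.8 j [-24.  11.  81.   0.  87. -19.]
```

View pics/c4.png

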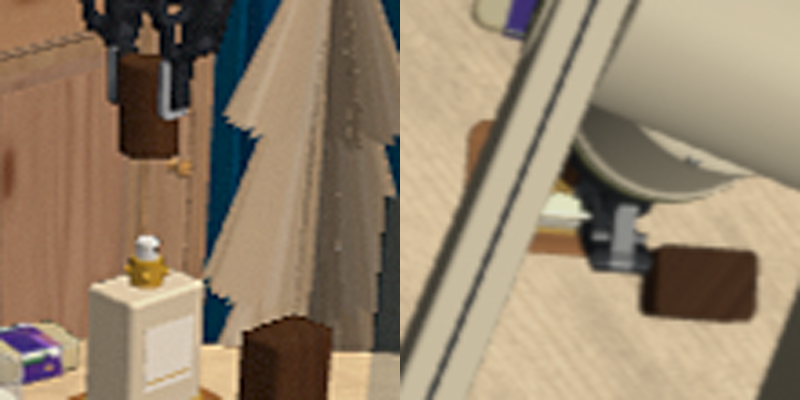

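The round cap is held above the bare neck (crop left, cap at (148,105), neck at (148,262)). The oblong cap is fully visible on the table in the top view. Now I'll carry the round cap over the round flask.

To row units: 274 mm is 0.685, 262 mm is 0.655.

Call:
pendant(
  moves=[
    {"trans": [0.1375,-0.0225,0],"jaw": 36},
    {"trans": [0.28,-0.045,0],"jaw": 36},
    {"trans": [0.425,-0.07,0],"jaw": 36},
    {"trans": [0.5625,-0.0925,0],"jaw": 36},
    {"trans": [0.655,-0.1075,0],"jaw": 36},
    {"trans": [0.685,-0.114,0.025],"jaw": 36},
    {"trans": [0.685,-0.114,0.075],"jaw": 36},
    {"trans": [0.685,-0.114,0.1],"jaw": 36},
  ],
)

```text
time: 11.2
tool_pos: [569.9, 65.8, 181.4]
tcp_rot: [-179.8, 0.1, 84.1]
ft_force: [0.4, -0.1, -0.6]
finger_gap: 40.5
grip_force: 62.4
```

```bash
python3 go.py 572.3 66.8 152 84.2
```

Run:
```python
from m import *
t=pickle.load(open("top4.pkl","rb"))
p=meas(t,(360,215,60,40),60,75); print("oblcap",box(p), cv2.approxPolyDP(p.astype(np.float32),4,True)[:,0].round(1).tolist())
```

```text
turn [-0.2  0.1 -0.1] shift [ 1.3  2.4 29.4] t 11.2 pos [569.9  65.8 181.4] rot [-1.798e+02  1.000e-01  8.410e+01] F [ 0.4 -0.1 -0.6] M [0.   0.03 0.06] gap 40.5 j [ 1.  5. 93. -0. 82.  7.]
oblcap (array([ 527.1, -288.3]), array([72.1, 40.9]), 83.7) [[549.9000244140625, -255.39999389648438], [535.5, -253.0], [530.5999755859375, -259.70001220703125], [509.70001220703125, -260.20001220703125], [508.29998779296875, -321.0], [543.5, -323.1000061035156]]
```

To row units: 1 mm is 0.0025.

Call:
pendant(
  moves=[
    {"trans": [0.0025,0.0025,0],"jaw": 36},
    {"trans": [0.0025,0.0025,0],"jaw": 36},
    {"trans": [0.0025,0.0025,0],"jaw": 36},
    {"trans": [0.0025,0.0025,0],"jaw": 36},
  ],
)

```text
time: 11.7
tool_pos: [572.8, 67.9, 185.4]
tcp_rot: [179.9, -0.0, 84.2]
ft_force: [-0.4, -0.3, 0.0]
finger_gap: 40.9
grip_force: 62.4
```

```bash
python3 go.py 572.3 66.8 152 84.2
```

Run:
```python
from bench import r, imaging, monitor, hand_in
from m import *
s=imaging.snapshot("scene");pickle.dump(s,open("scene5.pkl","wb"))
x,y,w,h=200,140,60,110
g=cv2.resize(s["pixels"][y:y+h,x:x+w],None,fx=5,fy=5,interpolation=cv2.INTER_CUBIC)
# expected axis of neck
for z in(83,115,150,215): print(z,((proj(s,[572.3,66.8,z])[0]-[x,y])*5+2).round(1))
cv2.imwrite("pics/c5.png",g)
print(monitor.sense()["tool_pos"])
```

```text
turn [ 0.1 -0.  -0. ] shift [-1.2 -0.4 33.4] t 11.7 pos [572.8  67.9 185.4] rot [179.9  -0.   84.2] F [-0.4 -0.3  0. ] M [0.01 0.05 0.  ] gap 40.9 j [ 2.  5. 92. -0. 82.  7.]
83 [153.6 414.1]
115 [150.5 347.4]
150 [147.  272.3]
215 [140.1 126.8]
[572.69150347  67.99461927 185.31684717]
```

View pics/c5.png

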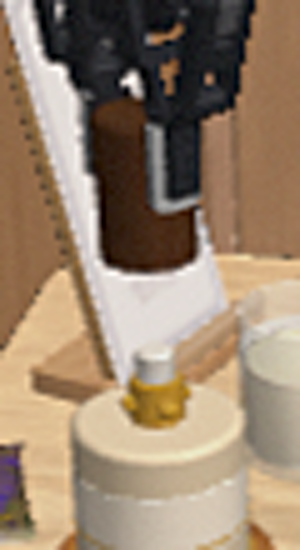

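The held cap's mouth is centred at crop x≈149 over the button at (155,355), and the axis slant explains most of that gap. It is within about 1 mm, so I'll lower it.

To row units: 60 mm is 0.15, 56 mm is 0.14.

Call:
pendant(
  moves=[
    {"trans": [-0.0018,0,0.0625],"jaw": 36},
    {"trans": [-0.0018,0,0.1],"jaw": 36},
    {"trans": [-0.0018,0,0.125],"jaw": 36},
    {"trans": [-0.0018,0,0.14],"jaw": 36},
    {"trans": [-0.0018,0,0.15],"jaw": 36},
    {"trans": [-0.0018,0,0.15],"jaw": 36},
    {"trans": [-0.0018,0,0.15],"jaw": 36},
  ],
)

```text
time: 12.62
tool_pos: [572.7, 67.4, 125.4]
tcp_rot: [180.0, -0.0, 84.2]
ft_force: [0.2, 0.2, -0.2]
finger_gap: 41.0
grip_force: 62.4
```

```bash
python3 go.py 572.3 66.8 110 84.2
```

```text
turn [ 0. -0. -0.] shift [-0.6 -0.3 15.4] t 12.62 pos [572.7  67.4 125.4] rot [180.   -0.   84.2] F [ 0.2  0.2 -0.2] M [ 0.   -0.04  0.02] gap 41.0 j [ 2.  8. 96.  0. 76.  7.]
```

No contact yet and no side force. I'll press on.

To row units: 12 mm is 0.03, 10 mm is 0.025.

Call:
pendant(
  moves=[
    {"trans": [0,0,0.01],"jaw": 36},
    {"trans": [0,0,0.0175],"jaw": 36},
    {"trans": [0,0,0.025],"jaw": 36},
    {"trans": [0,0,0.03],"jaw": 36},
  ],
  grip_n=80,
)

```text
time: 13.12
tool_pos: [572.3, 67.5, 112.6]
tcp_rot: [180.0, -0.0, 84.2]
ft_force: [-0.4, 1.3, -2.0]
finger_gap: 40.8
grip_force: 81.0
```

```bash
python3 go.py 572.3 66.8 110 84.2
```

```text
turn [ 0. -0. -0.] shift [-0.7  0.1  2.6] t 13.12 pos [572.3  67.5 112.6] rot [180.   -0.   84.2] F [-0.4  1.3 -2. ] M [ 0.24 -0.11 -0.01] gap 40.8 j [ 2.  9. 97.  0. 75.  7.]
```

To row units: 6 mm is 0.015, 5 mm is 0.0125.

Call:
pendant(
  moves=[
    {"trans": [0,0,0.005],"jaw": 36},
    {"trans": [0,0,0.01],"jaw": 36},
    {"trans": [0,0,0.0125],"jaw": 36},
    {"trans": [0,0,0.015],"jaw": 36},
    {"trans": [0,0,0.015],"jaw": 36},
  ],
)

```text
time: 13.75
tool_pos: [572.2, 67.7, 109.8]
tcp_rot: [-180.0, -0.0, 84.2]
ft_force: [-14.4, 0.6, 24.8]
finger_gap: 40.5
grip_force: 84.3
```

```bash
python3 go.py 572.3 66.8 110 84.2
```

```text
turn [-0. -0.  0.] shift [-0.8  0.2 -0.2] t 13.75 pos [572.2  67.7 109.8] rot [-180.    -0.    84.2] F [-14.4   0.6  24.8] M [ 0.1   2.59 -0.03] gap 40.5 j [ 2.  9. 97.  0. 74.  7.]
```

Call:
pendant(
  moves=[
    {"trans": [0,0,-0.0075],"jaw": 36},
    {"trans": [0,0,-0.0075],"jaw": 60},
    {"trans": [0,0,-0.0075],"jaw": 85},
    {"trans": [0,0,-0.0075],"jaw": 85},
    {"trans": [0,0,-0.125],"jaw": 85},
    {"trans": [0,0,-0.25],"jaw": 85},
    {"trans": [0,0,-0.2875],"jaw": 85},
  ],
)

```text
time: 14.62
tool_pos: [574.4, 67.4, 226.3]
tcp_rot: [179.6, -0.0, 84.2]
ft_force: [0.4, -0.2, 0.3]
finger_gap: 85.2
grip_force: 0.0
```

```bash
python3 go.py 527 -294 200 84.2
```

Run:
```python
from bench import r, imaging, monitor, hand_in
from m import *
s=imaging.snapshot("scene");pickle.dump(s,open("scene6.pkl","wb"))
x,y,w,h=200,140,60,110
g=cv2.resize(s["pixels"][y:y+h,x:x+w],None,fx=5,fy=5,interpolation=cv2.INTER_CUBIC)
for z in(82,91,146,155): print(z,((proj(s,[572.3,66.8,z])[0]-[x,y])*5+2).round(1))
cv2.imwrite("pics/c6.png",g)
```

```text
turn [ 0.4 -0.  -0. ] shift [-364.3  -10.7   25.9] t 14.62 pos [574.4  67.4 226.3] rot [179.6  -0.   84.2] F [ 0.4 -0.2  0.3] M [-0.01  0.01  0.04] gap 85.2 j [ 2.  4. 90. -0. 86.  7.]
82 [153.7 416.1]
91 [152.8 397.6]
146 [147.4 281. ]
155 [146.4 261.4]
```

View pics/c6.png

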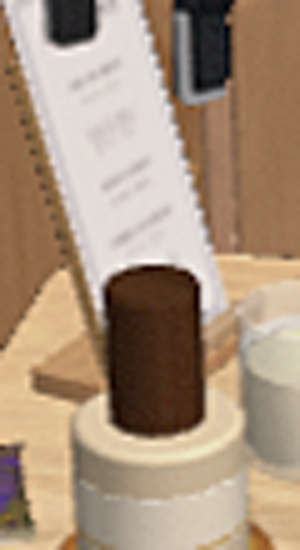

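The round cap sits down on the flask, with its top centre at crop (153,283) against 281 predicted for fully home. Now I'll measure the free oblong cap and the bare oblong neck.

Run:
```python
from bench import r, imaging, monitor, hand_in
from m import *
t=imaging.snapshot("top");pickle.dump(t,open("top7.pkl","wb"))
for thr in(85,110):
    p=meas(t,(350,210,80,45),60,thr); print("oblcap",box(p), cv2.approxPolyDP(p.astype(np.float32),4,True)[:,0].round(1).tolist())
x,y,w,h=310,172,70,56
g=cv2.resize(t["pixels"][y:y+h,x:x+w],None,fx=8,fy=8,interpolation=cv2.INTER_CUBIC)
hsv=cv2.cvtColor(g,cv2.COLOR_BGR2HSV); px=lambda c:(c+.5)/8-.5+[x,y]
m=((hsv[...,2]>215)&(hsv[...,1]<55)).astype(np.uint8)
c=max(cv2.findContours(m,0,1)[0],key=cv2.contourArea)[:,0]
print("flask",box(plane(t,px(c),104)[:,:2]))
n,l,st,ce=cv2.connectedComponentsWithStats(((hsv[...,1]<18)&(hsv[...,2]>190)).astype(np.uint8))
for i in range(1,n):
    if st[i,4]>800: print("white",st[i],plane(t,px(ce[i:i+1]),137).round(1))
f=lambda a,x,y,w,h:cv2.resize(a[y:y+h,x:x+w],None,fx=5,fy=5,interpolation=cv2.INTER_CUBIC)
cv2.imwrite("pics/c7.png",f(t["pixels"],305,165,115,90))
```

```text
oblcap (array([ 526.7, -291.6]), array([65.9, 41.2]), 85.0) [[544.7000122070312, -261.6000061035156], [509.70001220703125, -260.0], [508.0, -321.6000061035156], [544.0, -322.79998779296875], [548.7000122070312, -274.6000061035156]]
oblcap (array([ 526.7, -291.7]), array([67.5, 42.5]), 84.2) [[545.0, -261.1000061035156], [509.79998779296875, -258.8999938964844], [504.0, -308.79998779296875], [508.5, -322.8999938964844], [544.0, -324.20001220703125], [549.5, -272.79998779296875]]
flask (array([ 588., -212.]), array([67.5, 46. ]), 84.1)
white [ 279  169   54   56 2332] [[ 588.6 -211.   137. ]]
```

View pics/c7.png

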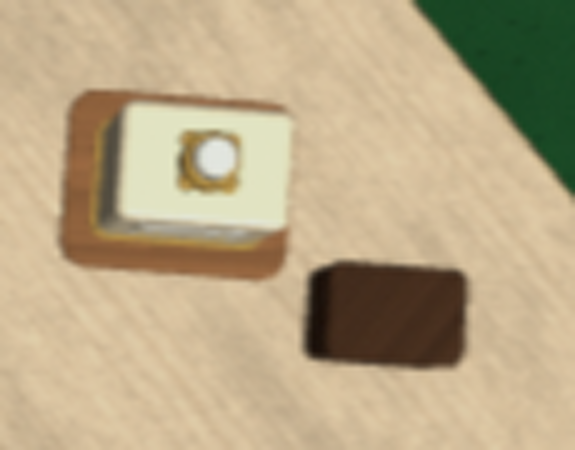

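The oblong cap's top face spans crop x 326–466, with its centre near world (526.7,−294.5) and its sides parallel to the flask's at 84.2°. The neck's button is at (588.6,−211). I'll return for the cap.

To row units: -365 mm is -0.9125, -350 mm is -0.875.

Call:
pendant(
  moves=[
    {"trans": [-0.15,-0.005,0],"jaw": 85},
    {"trans": [-0.3,-0.01,0],"jaw": 85},
    {"trans": [-0.45,-0.015,0],"jaw": 85},
    {"trans": [-0.6,-0.02,0],"jaw": 85},
    {"trans": [-0.75,-0.025,0],"jaw": 85},
    {"trans": [-0.875,-0.0275,0],"jaw": 85},
    {"trans": [-0.9125,-0.0275,0.05],"jaw": 85},
    {"trans": [-0.9125,-0.0275,0.15],"jaw": 85},
  ],
)

```text
time: 15.72
tool_pos: [524.3, -295.9, 160.3]
tcp_rot: [180.0, 0.0, 84.1]
ft_force: [-0.6, 0.0, -0.3]
finger_gap: 85.1
grip_force: 0.0
```

Call:
pendant(
  moves=[
    {"jaw": 85},
    {"jaw": 85},
    {"jaw": 85},
  ],
)

```text
time: 16.1
tool_pos: [525.5, -294.6, 163.6]
tcp_rot: [179.9, 0.1, 84.2]
ft_force: [1.2, -0.2, 0.6]
finger_gap: 85.1
grip_force: 0.0
```

```bash
python3 go.py 526.3 -295 24 84.2
```

```text
turn [0.1 0.1 0. ] shift [-1.000e-01  5.000e-01  1.396e+02] t 16.1 pos [ 525.5 -294.6  163.6] rot [1.799e+02 1.000e-01 8.420e+01] F [ 1.2 -0.2  0.6] M [-0.02  0.05  0.01] gap 85.1 j [-34.  10.  90.   0.  80. -28.]
```

To row units: 137 mm is 0.3425, 130 mm is 0.325.

Call:
pendant(
  moves=[
    {"trans": [0,0.0013,0.1375],"jaw": 85},
    {"trans": [0,0.0013,0.2625],"jaw": 85},
    {"trans": [0,0.0013,0.325],"jaw": 85},
    {"trans": [0,0.0013,0.3425],"jaw": 85},
    {"trans": [0,0.0013,0.3425],"jaw": 45},
    {"trans": [0,0.0013,0.3425],"jaw": 36},
    {"trans": [0,0.0013,0.3425],"jaw": 36},
    {"trans": [0,0.0013,0.3425],"jaw": 36},
  ],
  grip_n=60,
)

```text
time: 17.1
tool_pos: [526.4, -295.7, 27.1]
tcp_rot: [179.8, 0.1, 84.2]
ft_force: [-0.1, 0.4, 7.3]
finger_gap: 41.8
grip_force: 61.5
```

Call:
pendant(
  moves=[
    {"jaw": 36},
    {"trans": [0,0,-0.1375],"jaw": 36},
    {"trans": [0,0,-0.275],"jaw": 36},
    {"trans": [0,0,-0.4],"jaw": 36},
    {"trans": [0,0,-0.4375],"jaw": 36},
    {"trans": [0,0,-0.4375],"jaw": 36},
  ],
)

```text
time: 17.85
tool_pos: [525.5, -295.1, 201.0]
tcp_rot: [179.9, 0.1, 84.2]
ft_force: [0.6, 0.4, -2.5]
finger_gap: 41.5
grip_force: 61.1
```

```bash
python3 go.py 588.8 -211 200 84.2
```

```text
turn [ 0.1  0.1 -0. ] shift [90.1 54.5  1.1] t 17.85 pos [ 525.5 -295.1  201. ] rot [1.799e+02 1.000e-01 8.420e+01] F [ 0.6  0.4 -2.5] M [0.   0.02 0.04] gap 41.5 j [-34.   9.  87.   0.  84. -28.]
```

To row units: 90 mm is 0.225, 85 mm is 0.2125.

Call:
pendant(
  moves=[
    {"trans": [0.1125,0.0675,0],"jaw": 36},
    {"trans": [0.2125,0.1275,0],"jaw": 36},
    {"trans": [0.225,0.1363,0],"jaw": 36},
    {"trans": [0.225,0.1363,0.025],"jaw": 36},
    {"trans": [0.225,0.1363,0.0375],"jaw": 36},
    {"trans": [0.225,0.1363,0.0375],"jaw": 36},
    {"trans": [0.225,0.1363,0.0375],"jaw": 36},
  ],
)

```text
time: 18.73
tool_pos: [587.9, -211.4, 184.9]
tcp_rot: [180.0, 0.0, 84.1]
ft_force: [0.3, -0.7, -0.7]
finger_gap: 40.9
grip_force: 61.1
```

```bash
python3 go.py 588.8 -211 131 84.2
```

Run:
```python
from bench import r, imaging, monitor, hand_in
from m import *
s=imaging.snapshot("scene");pickle.dump(s,open("scene8.pkl","wb"))
x,y,w,h=280,110,70,110
g=cv2.resize(s["pixels"][y:y+h,x:x+w],None,fx=5,fy=5,interpolation=cv2.INTER_CUBIC)
for z in(104,137,159,219): print(z,((proj(s,[588.6,-211,z])[0]-[x,y])*5+2).round(1))
T=s; c=np.array([588.6,-211,159]);a=np.deg2rad(84.2);L=np.array([np.cos(a),np.sin(a),0]);W=np.array([np.sin(a),-np.cos(a),0])
for i in(-1,1):
  for j in(-1,1): print(i,j,((proj(s,c+i*30*L+j*21*W)[0]-[x,y])*5+2).round(1))
cv2.imwrite("pics/c8.png",g)
```

```text
turn [ 0.   0.  -0.1] shift [ 0.5  0.8 53.9] t 18.73 pos [ 587.9 -211.4  184.9] rot [180.    0.   84.1] F [ 0.3 -0.7 -0.7] M [-0.05 -0.01 -0.  ] gap 40.9 j [-24.  13.  84.  -0.  83. -19.]
104 [146.2 339.5]
137 [148.1 278.6]
159 [149.4 237.2]
219 [153.1 120.8]
-1 -1 [221.7 235.1]
-1 1 [163.6 214.5]
1 -1 [134.4 261.2]
1 1 [ 76.7 239.3]
```

View pics/c8.png

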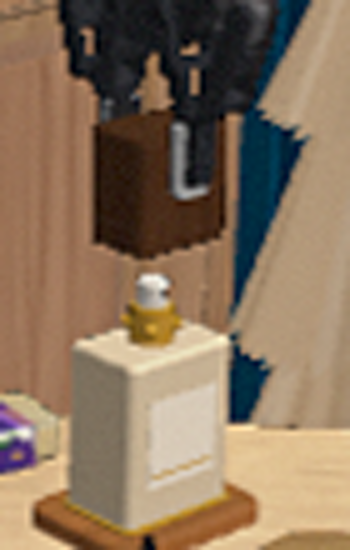

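The held oblong cap's lower front corner is at crop (145,257) and the button at (153,285). Corrected for the camera offset, the cap is about 1 px right, roughly 2 mm too far along −y, which agrees with the grip offset. I'll shift +2 mm in tool x and lower.

The rows are not in the units I measure in: shifts go in shares of 400 mm and turns go in shares of 90 degrees. I convert before sending: 42 mm is 0.105, 40 mm is 0.1.

Call:
pendant(
  moves=[
    {"trans": [0.005,0.0013,0.0375],"jaw": 36},
    {"trans": [0.005,0.0013,0.07],"jaw": 36},
    {"trans": [0.005,0.0013,0.09],"jaw": 36},
    {"trans": [0.005,0.0013,0.1],"jaw": 36},
    {"trans": [0.005,0.0013,0.105],"jaw": 36},
    {"trans": [0.005,0.0013,0.105],"jaw": 36},
  ],
)

```text
time: 19.52
tool_pos: [589.1, -208.8, 143.0]
tcp_rot: [180.0, 0.0, 84.2]
ft_force: [-0.4, -0.4, -0.5]
finger_gap: 41.6
grip_force: 61.1
```

```bash
python3 go.py 588.8 -209 131 84.2
```

```text
turn [ 0.  0. -0.] shift [-0.2 -0.3 12. ] t 19.52 pos [ 589.1 -208.8  143. ] rot [180.    0.   84.2] F [-0.4 -0.4 -0.5] M [0.01 0.02 0.01] gap 41.6 j [-24.  14.  87.   0.  79. -18.]
```

To row units: 15 mm is 0.0375, 14 mm is 0.035.

Call:
pendant(
  moves=[
    {"trans": [0,0,0.01],"jaw": 36},
    {"trans": [0,0,0.0175],"jaw": 36},
    {"trans": [0,0,0.025],"jaw": 36},
    {"trans": [0,0,0.03],"jaw": 36},
    {"trans": [0,0,0.035],"jaw": 36},
    {"trans": [0,0,0.0375],"jaw": 36},
    {"trans": [0,0,0.0375],"jaw": 36},
  ],
  grip_n=80,
)

```text
time: 20.4
tool_pos: [588.7, -208.6, 131.2]
tcp_rot: [180.0, 0.0, 84.2]
ft_force: [-15.2, 5.5, 25.1]
finger_gap: 41.0
grip_force: 88.0
```

```bash
python3 go.py 588.8 -209 131 84.2
```

```text
turn [ 0.  0. -0.] shift [-0.4  0.1  0.2] t 20.4 pos [ 588.7 -208.6  131.2] rot [180.    0.   84.2] F [-15.2   5.5  25.1] M [ 0.8   2.62 -0.01] gap 41.0 j [-24.  15.  87.  -0.  78. -18.]
```

To row units: -115 mm is -0.2875, -100 mm is -0.25.

Call:
pendant(
  moves=[
    {"trans": [0,0,-0.0075],"jaw": 36},
    {"trans": [0,0,-0.0075],"jaw": 60},
    {"trans": [0,0,-0.0075],"jaw": 85},
    {"trans": [0,0,-0.0075],"jaw": 85},
    {"trans": [0,0,-0.125],"jaw": 85},
    {"trans": [0,0,-0.25],"jaw": 85},
    {"trans": [0,0,-0.2875],"jaw": 85},
  ],
)

```text
time: 21.28
tool_pos: [590.7, -209.5, 247.5]
tcp_rot: [179.6, 0.1, 84.2]
ft_force: [0.5, -0.6, -0.4]
finger_gap: 85.3
grip_force: 0.0
```

Call:
pendant(
  moves=[
    {"trans": [-0.125,0,0],"jaw": 85},
    {"trans": [-0.2625,0.025,0],"jaw": 85},
    {"trans": [-0.4125,0.05,0],"jaw": 85},
    {"trans": [-0.55,0.075,0],"jaw": 85},
    {"trans": [-0.625,0.1,0],"jaw": 85},
    {"trans": [-0.625,0.1,0],"jaw": 85},
  ],
)

```text
time: 22.02
tool_pos: [602.3, -463.7, 239.8]
tcp_rot: [-179.8, -0.1, 84.0]
ft_force: [0.1, 0.4, -0.4]
finger_gap: 84.9
grip_force: 0.0
```

Run:
```python
from bench import r, imaging, monitor, hand_in
from m import *
s=imaging.snapshot("scene");t=imaging.snapshot("top")
x,y,w,h=280,130,70,80
print([((proj(s,[588.6,-211,z])[0]-[x,y])*5+2).round(1) for z in(104,113,164,173)])
p=meas(t,(320,160,70,70),164,95);print(box(p),cv2.approxPolyDP(p.astype(np.float32),4,True)[:,0].round(1).tolist())
f=lambda a,x,y,w,h:cv2.resize(a[y:y+h,x:x+w],None,fx=5,fy=5,interpolation=cv2.INTER_CUBIC)
cv2.imwrite("pics/c9.png",np.hstack([f(s["pixels"],x,y,w,h),f(t["pixels"],315,160,70,80)]))
cv2.imwrite("pics/top9.png",t["pixels"])
```

```text
[array([146.2, 239.5]), array([146.7, 223. ]), array([149.7, 127.7]), array([150.2, 110.5])]
(array([ 587.1, -207.3]), array([62.5, 44.6]), 84.2) [[602.7000122070312, -178.3000030517578], [567.9000244140625, -178.10000610351562], [563.4000244140625, -223.89999389648438], [569.2000122070312, -235.8000030517578], [606.0999755859375, -237.10000610351562], [611.2000122070312, -188.5]]
```

View pics/c9.png

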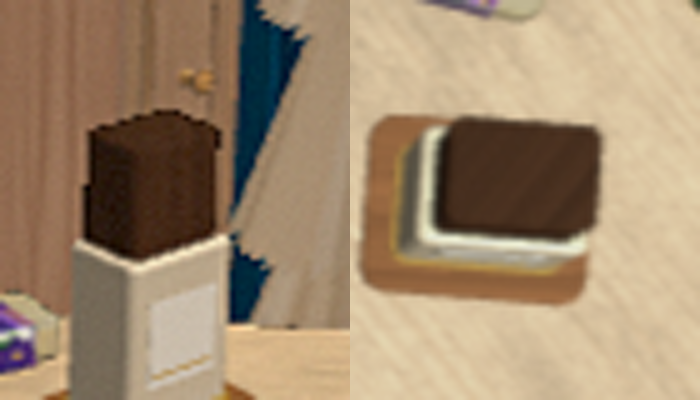

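The oblong cap sits flush, with its top centre at crop (153,131) against 128 predicted for home. Its sides are parallel to the flask's, both at 84.2°. The arm is clear, so I'll hand in.

Run:
```python
from bench import r, imaging, monitor, hand_in
print(hand_in())
```

```text
the job is handed in; nothing more can be done
None
```

Job handed in at about 22 s: the camera checks showed each cap fully home on its own flask, the oblong cap in line with its flask's sides; I saw no bystander disturbed, though I did not check them again at the end.

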